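# Slide the specimen tub under the spring flap

## Robot

A 6-joint arm with a two-finger parallel gripper is mounted at the origin on the work surface. World frame = base frame: x ahead of the robot, y to its left, z up, the work surface at z = 0. Lengths are in m, angles in rad, forces in N, time in s.
With the tool pointing down it reaches from about 0.35 to 0.925 m from the base axis. Payload 6.4 kg.
Tool frame: the origin (TCP) lies midway between the tips of the shut fingers; the grasp point (between the pads) lies 19 mm behind it; z points along the fingers, x is the direction in which the jaws open and shut, and the axes are right-handed (so a half turn about z gives the same grasp; the last joint's range is limited). The gripper opens to 94 mm and grips with 3 to 60 N. Pads are 16 mm wide; open, the fingers measure 119 mm over their backs; the gripper's body (75 mm by 177 mm) begins 78 mm behind the grasp point.
Start: joints at [-0.174, 0.245, 1.558, -0, 1.339, -0.174], TCP at [0.65, 0, 0.205] pointing down, gripper open.
Joint ranges: [-3.13, 3.13], [-1.02, 2.26], [0.13, 2.54], [-0.95, 4.09], [0.21, 2.88], [-2.74, 2.74]. Speed limits (rad/s): [2.57, 2.57, 3.14, 3.14, 3.14, 3.14].

## Interface

Orientations are given as a rotation vector (axis times angle).
In Python, from workcell import * gives the robot as it stands. The module is installed in compiled form; this text tells all that it offers.
- The arm moves only by the tool move_arm, never from a script. Its argument "series" is a list of rows, each a list of 7 numbers: the shift along the world's x, y, z in mm, then the turn, a rotation vector about the world's x, y, z in degrees, then the opening, from 0 (shut) to 1 (fully open). In form: [[dx, dy, dz, wx, wy, wz, claw], ...]. A call has 1 to 20 rows; each row shifts and turns the pose as measured when the row begins; what a row does not reach is not made up. A row lasts 1/8 s, in which the tool goes at most 62.5 mm and 10.7 degrees, less where a joint would pass 70% of its speed; a pose out of reach is approached as far as the arm can. A call is refused whole if a number of a shift passes 62.5 or a number of a turn 10.7, either way. A call with a gripper value outside its range is refused whole. The fingers move at their own pace and stop on an object; "force" is the grip in N (left out, the last holds). Time passes only in rows, so rows that do not move let the fingers close. It gives the time, the measured TCP pose, the force and the opening at its end, in the units of the state.
- state(): the state, without advancing time (a new reading comes with each control period).
- snapshot(name): name is "scene" or "side" or "wrist"; returns the picture (384x512x3 uint8, red, green, blue); there is no depth.
- camera_model(name): a dict with "vfov" (degrees; the focal length in pixels is half the picture's height over the tangent of half this angle, whatever the lens; pixels are square), "cx", "cy" (the principal point, pixels), "k1" (the pictures are not rectified: a ray, as slopes to the right and down, at radius r is drawn at 1 + k1 r^2 times it, then the intrinsics apply), "extrinsics" (4x4, takes a point from camera to world coordinates). Camera axes: x right, y down, z forward; pixel columns grow to the right and rows downward; lengths in m; the calibration is good to about 2 mm. A picture is of the moment at which its call begins: read the wrist's pose just before it. camera_model takes no time and is no camera call; for the wrist camera it gives the pose at the moment of the call.
- close_job(): hands the job in, once; it reports no verdict.
The state is a dict: "time": time; "joint_positions": joint angles; "qd": joint speeds; "joint_efforts": joint torques, N m; "tool_pos": TCP position; "ee_rot": TCP orientation; "ft_force": force on the tool from outside, world axes, zero at the start; "wrist_torque": the same for the moment, N m; "width": opening from 0.0 (shut) to 1.0 (fully open).
Only numpy, scipy, OpenCV 4.12 (cv2) and the standard library are available. Lean on these libraries where they do the work, as an engineer would, in place of code of your own. Each camera call takes 0.05 s, during which the arm holds its last target.

## Task

Load the viewing station: with one fingertip press the ribbed bar down to hold the spring flap open, and while it is held open push the specimen tub along the lane with the other fingertip until it is right under the flap, against the lamp housing or nearly so. Then back off so that the flap springs fully shut with the tub behind its tongue. Only push the tub, never pick it up or tip it, and leave the jar, petri dish, eraser and pen where they are.

Things in the scene. Friction and masses are not known exactly. Their poses are not given: they have to be found in the camera images.
- station: Grey plastic viewing station fixed to the bench. Origin on the bench, below the flap's hinge line, at the flap's front plane. x = the way the tub is pushed in (away from the robot, turned by the station's yaw), y left, z up; mm in this frame are used below. Hinge wall with posts: y -8 to 5, 27 high, x -125 to 67. Outer rail: y 63 to 67, 12 high, x -100 to 67, flared out before that to x -131, y 80.
- home (a point): Point on the bench under the tub's centre when it is fully in (station x 39, y 34.5). The lane for the tub is bare bench between hinge wall and rail, y 5 to 63. It ends at the face, x 64, of the white lamp housing (dark panel on top; x 64 to 130, y -36 to 80, 45 high).
- flap (a joint): Angle of the flap, rad: 0 shut, 1.45 end of travel (a hard stop: better not reached). The hinge line runs along station x at y 0, height 30. Clear plate, grey tongue and ribbed press bar are one rigid rocker: pressing the bar down lifts plate and tongue. A spring shuts it when let go; the bar takes about 2 N to start and 5 N at 1.2 rad. At 1.22 the bar slopes 40 degrees below level, its top 17 mm above the bench at y -18.
- bar_mid (a point): Point on top of the press bar, half-way along it (station x -45), 20 mm from the hinge line (y -17, height 42 when shut); moves with the flap. The bar is 4 mm thick, x -120 to 30, 36 wide, on the -y side of the hinge, when shut sloping up at 30 degrees to a free edge at y -31, height 48. It may be pressed anywhere along its length, and a fingertip may slide along it.
- tongue (a point): Lower end of the flap's grey tongue (station x 1.5, y 32, height 12 when shut; moves with the flap). The tongue, 3 thick, y 26 to 38, hangs from the front edge of the clear plate and bars the tub's way. At 1.22 rad it stays within y 34 and above height 42, so a finger at y 40 or more passes beside it.
- plate (a point): Centre of the top of the flap's clear plate (station x 32, y 20, height 33 when shut; moves with the flap). The plate is 3 thick, x 0 to 64, y 2 to 39, level when shut. At 1.22 rad it stands up between the two fingers to 68 mm above the bench.
- tub: Dark green specimen tub, filled to the brim with brown filling in which a conker and a wood chip are set: a solid square block 50 x 50 mm, 27 mm high, about 70 g. Origin at the centre of its underside, x along the lane, z up. It starts standing in the lane before the flap, centre 35 to 75 mm before the flap's front plane, with 3 to 4 mm of play to either side, turned up to 3 degrees.
- jar: Bystander: glass jar with white cap, 44 mm diameter, 60 mm high, left of the station. Origin at underside centre.
- dish: Bystander: clear petri dish, 80 mm diameter, 14 mm high, left of the lane. Origin at underside centre.
- eraser: Bystander: white eraser 50 x 22 x 12 mm, right of the station. Origin at underside centre, x along its length.
- pen: Bystander: black pen, 135 mm long, 10 mm thick, right of the press bar. Origin on its underside, 60 mm from its tail, x along it towards the tip.
Not all that is in view belongs to the job. Of the things like the tub, leave any that is orange or yellow; of the rest the larger one is meant.

How it is judged:
On the way, in this order (a step that is already met when the one before it is completed fails the run):
1. a fingertip presses the bar and holds the flap open while the tub is still outside (value of joint flap above 0.6 rad and contact force between the fingers and flap above 0.3 N and x of tub in the frame of station below 0 m), for 0.2 s.
2. the tub is right under the flap, still held open by the finger (value of joint flap above 0.6 rad and contact force between the fingers and flap above 0.3 N and x of tub in the frame of station above 0.03 m and y of tub in the frame of station between 0.026 and 0.043 m), for 0.1 s.
At the end, for the whole second after the job is handed in: The tub stands upright on the bench in the bay, its centre at least 30 mm beyond the flap's front plane (fully home is 39 mm) and between the lane walls, at rest, and the flap is shut (under 0.08 rad) (x of tub in the frame of station above 0.03 m and y of tub in the frame of station between 0.026 and 0.043 m and value of joint flap below 0.08 rad and height (world z) of tub below 0.004 m and angle between tub's own z axis and vertical below 0.1 rad and linear speed of tub below 0.01 m/s); the robot touches nothing.
It fails at once if the specimen tub is lifted off the bench (height (world z) of tub above 0.01 m).
It fails at once if the specimen tub is tipped (angle between tub's own z axis and vertical above 0.35 rad).
It fails at once if the jar, petri dish, eraser or pen is pushed away or knocked over (moved more than 20 mm) (distance of any of jar, dish, eraser, pen from where it was at the start of the episode above 0.02 m).
It also fails if it takes over 38 s, if anything falls off the work surface, if the arm or the gripper's body presses on something with over 40 N, if the wrist force passes 120 N, or if a joint passes its speed limit or range.

## Working session

There is one attempt and no reset: what is moved stays moved. The work goes in short steps, Python scripts to look and compute and a tool call to move; the robot and the scene stay as the last step left them, time stands still between calls to the robot, and variables do not carry over. Pictures are saved under pics/ and viewed, and the job is handed in when it is done.

Besides the shell and the picture viewer there is one more tool, called by a JSON object that holds its "name" and its "arguments", one argument or row to a line. move_arm: Moves the arm, as the interface text tells. Its arguments: {"type":"object","properties":{"series":{"type":"array","items":{"type":"array","items":{"type":"number"}}},"force":{"type":"number"}},"required":["series"]}

```bash
mkdir -p pics; python3 - <<'E'
from workcell import *
import cv2
s=state(); print(s['time'],s['tool_pos'],s['ee_rot'],s['width'])
for n in ("scene","side","wrist"):
    c=camera_model(n); print(n,c['vfov'],c['cx'],c['cy'],c['k1'],c['extrinsics'].round(4).tolist() if hasattr(c['extrinsics'],'round') else c['extrinsics'])
    cv2.imwrite(f"pics/{n}0.png",snapshot(n)[:,:,::-1])
E
```

```text
0.0 [6.49416339e-01 8.37897851e-05 2.04362842e-01] [-3.14128319e+00  2.79079239e-05  2.85849945e-03] 1.00445919856111
scene 44.8680689987627 250.54504384732033 184.9051290481136 0.06599251313816834 [[0.7608, 0.3565, -0.5423, 1.1461], [0.6489, -0.4327, 0.6258, -0.6523], [-0.0115, -0.828, -0.5606, 0.6739], [0.0, 0.0, 0.0, 1.0]]
side 49.48036830328941 252.72145529081757 188.48446035387866 0.0034989648411914336 [[0.918, -0.2101, 0.3364, 0.348], [-0.396, -0.5308, 0.7493, -0.5114], [0.0212, -0.8211, -0.5704, 0.4829], [0.0, 0.0, 0.0, 1.0]]
wrist 58.02831672438078 259.81032474313486 190.61198707251327 -0.017503412544618506 [[1.0, -0.0004, -0.0025, 0.6479], [-0.0011, -0.9604, -0.2786, 0.0821], [-0.0023, 0.2786, -0.9604, 0.3841], [0.0, 0.0, 0.0, 1.0]]
```

View pics/scene0.png

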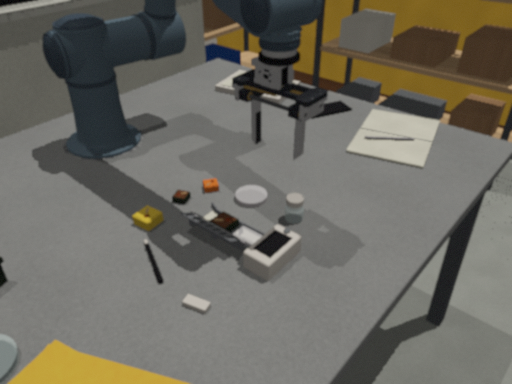

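View pics/side0.png

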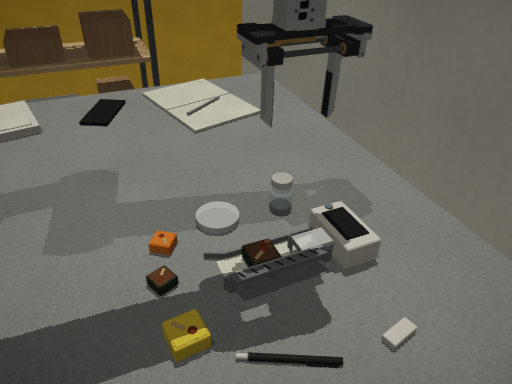

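View pics/wrist0.png

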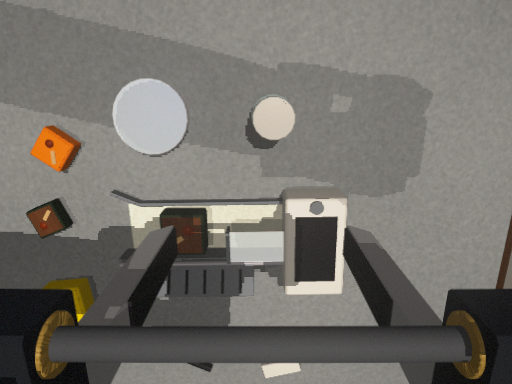

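The wrist view shows the station clearly: housing at about (315,240), the tub in the lane at about (184,230) and the bar at about (205,280). The small brown-filled block at (48,218) is a decoy. I'll enlarge this for pixel measurements.

```bash
python3 - <<'E'
import cv2
w=cv2.imread('pics/wrist0.png'); cv2.imwrite('pics/wcrop.png',cv2.resize(w[180:305,100:360],None,fx=3,fy=3,interpolation=cv2.INTER_CUBIC))
s=cv2.imread('pics/side0.png'); cv2.imwrite('pics/scrop.png',cv2.resize(s[190:300,195:390],None,fx=4,fy=4,interpolation=cv2.INTER_CUBIC))
E
```

```text
(no output)
```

View pics/wcrop.png

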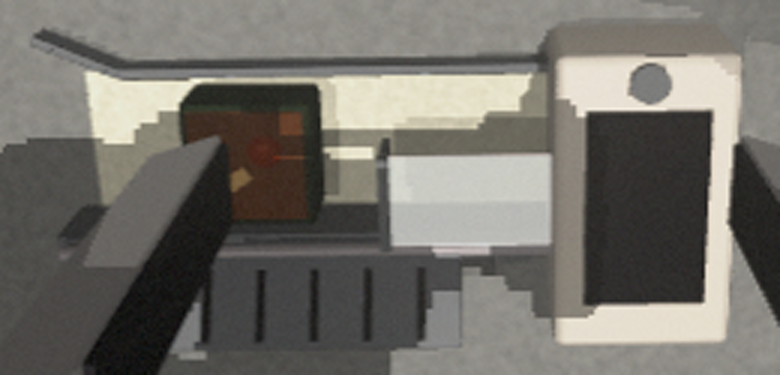

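View pics/scrop.png

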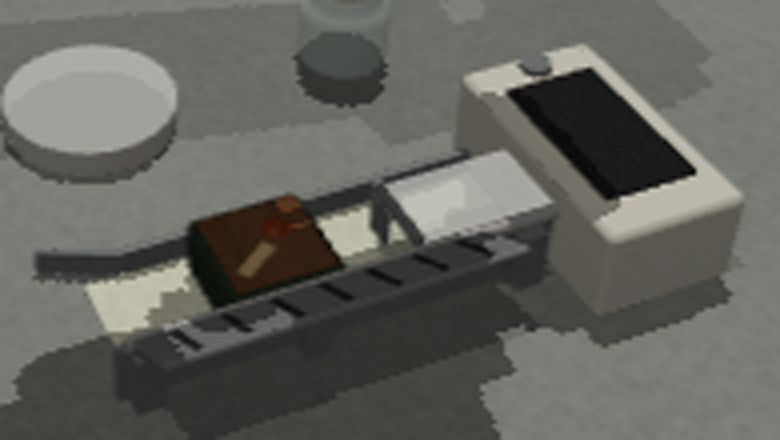

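```bash
cat > h.py <<'E'
import numpy as np, cv2
from workcell import *
def ray(c,u,v):
    f=192/np.tan(np.radians(c['vfov']/2)); d=np.array([(u-c['cx'])/f,(v-c['cy'])/f]); x=d.copy()
    for _ in range(20): x=d/(1+c['k1']*(x@x))
    E=np.array(c['extrinsics']); return E[:3,3],E[:3,:3]@np.array([x[0],x[1],1.])
def onz(c,u,v,z):
    o,d=ray(c,u,v); return o+d*(z-o[2])/d[2]
def proj(c,P):
    E=np.array(c['extrinsics']);p=E[:3,:3].T@(np.asarray(P)-E[:3,3]);s=p[:2]/p[2]
    f=192/np.tan(np.radians(c['vfov']/2));s=s*(1+c['k1']*(s@s));return s*f+[c['cx'],c['cy']]
E
python3 - <<'E'
from h import *
W=camera_model('wrist');S=camera_model('side')
def show(c,pts,k,o):
    for n,(u,v),z in pts: print(n,(onz(c,u/k+o[0],v/k+o[1],z)*1000).round(1)[:2])
show(W,[('hNL',(553,55),.045),('hFL',(740,60),.045),('hNR',(553,340),.045),('hFR',(727,343),.045),
('rail0',(125,70),.012),('rail1',(545,62),.012),('plateNL',(388,155),.033),('plateNR',(388,245),.033),('barR',(460,347),.048),('tubTL',(182,110),.027),('tubTR',(320,112),.027),('tubBR',(307,218),.027),('tongue',(383,145),.020)],3,(100,180))
print('side');show(S,[('hNL',(463,80),.045),('hFL',(588,45),.045),('hNR',(605,240),.045),('hFR',(742,203),.045),('plNR',(420,242),.033),('plFR',(556,205),.033),('plNL',(385,182),.033),('tNL',(190,228),.027),('tFL',(292,195),.027),('tFR',(342,265),.027),('tNR',(222,305),.027)],4,(195,190))
E
```

```text
hNL [672.3 -24.6]
hFL [736.5 -26.5]
hNR [ 674.4 -136. ]
hFR [ 739.4 -137.4]
rail0 [513.  -40.9]
rail1 [671.7 -37.8]
plateNL [613.7 -66.6]
plateNR [ 612.8 -103. ]
barR [ 639.8 -137. ]
tubTL [537.9 -51.4]
tubTR [588.6 -52.2]
tubBR [581.8 -94.9]
tongue [610.7 -68.1]
side
hNL [673.5 -32.8]
hFL [738.1 -31.3]
hNR [ 674.  -140.4]
hFR [ 736.3 -142.9]
plNR [ 614.7 -103.9]
plFR [ 676.1 -105.5]
plNL [618.5 -67.3]
tNL [536.9 -56.8]
tFL [583.  -54.2]
tFR [583.8 -98.4]
tNR [ 532.1 -100.6]
```

{"name": "move_arm", "arguments": {
  "series": [
    [-20, -40, 0, 0, 0, 0, 1],
    [-20, -40, 0, 0, 0, 0, 1],
    [0, 0, 0, 0, 0, 0, 1],
    [0, 0, 0, 0, 0, 0, 1]
  ]
}}

```text
time: 0.65
tool_pos: [0.608, -0.0807, 0.2031]
ee_rot: [-3.14, -0.002, 0.005]
ft_force: [-0.3, 0.3, 0.2]
width: 0.999
```

```bash
python3 - <<'E'
from h import *
import json
c=camera_model('wrist');im=snapshot('wrist')[:,:,::-1];cv2.imwrite('pics/w1.png',im)
np.savez('w1.npz',**{k:np.array(v) for k,v in c.items() if k in('vfov','cx','cy','k1','extrinsics')})
cv2.imwrite('pics/w1c.png',cv2.resize(im[60:240,110:376],None,fx=3,fy=3,interpolation=cv2.INTER_CUBIC)) 
E
```

```text
(no output)
```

View pics/w1c.png

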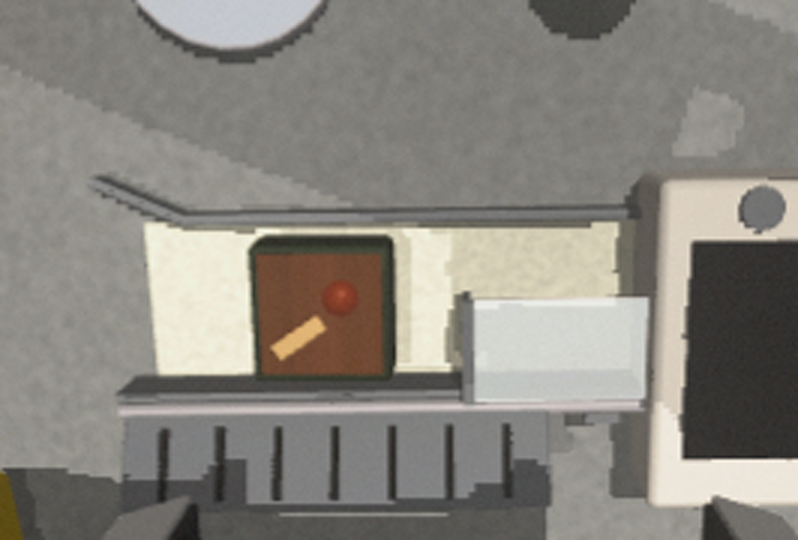

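```bash
python3 - <<'E'
from h import *
c=dict(np.load('w1.npz'))
P={}
for n,u,v,z,s in [('hNL',663,178,.045,(64,80)),('hNR',652,503,.045,(64,-36)),('railO0',185,211,.012,(-100,67)),('railO1',638,205,.012,(64,67)),('railI0',185,219,.012,(-100,63)),('railI1',638,214,.012,(64,63)),('barR0',122,505,.048,(-120,-31)),('barR1',549,505,.048,(30,-31)),('plNL',470,297,.033,(0,39)),('plNR',466,402,.033,(0,2)),('plFR',648,402,.033,(64,2)),('plFL',649,297,.033,(64,39)),
('tNL',254,250,.027,None),('tFL',386,250,.027,None),('tFR',388,378,.027,None),('tNR',256,378,.027,None)]:
    p=onz(c,u/3+110,v/3+60,z)[:2]*1000; P[n]=p; print(n,p.round(1),s)
    if s: P[n]=(p,s)
A=np.array([v[0] for v in P.values() if isinstance(v,tuple)]);B=np.array([v[1] for v in P.values() if isinstance(v,tuple)],float)
a=A-A.mean(0);b=B-B.mean(0)
th=np.arctan2((b[:,0]*a[:,1]-b[:,1]*a[:,0]).sum(),(a*b).sum())
R=np.array([[np.cos(th),-np.sin(th)],[np.sin(th),np.cos(th)]]);t=A.mean(0)-R@B.mean(0)
print('yaw',np.degrees(th),'origin',t);print((A-(B@R.T+t)).round(1))
T=np.array([P[k] for k in('tNL','tFL','tFR','tNR')]);print('tub in st',((T-t)@R).round(1),((T.mean(0)-t)@R).round(1))
E
```

```text
hNL [673.6 -25.3] (64, 80)
hNR [ 676.1 -136.9] (64, -36)
railO0 [511.3 -39.5] (-100, 67)
railO1 [671.8 -37.3] (64, 67)
railI0 [511.2 -42.3] (-100, 63)
railI1 [672.  -40.5] (64, 63)
barR0 [ 491.5 -136.9] (-120, -31)
barR1 [ 639.8 -136.5] (30, -31)
plNL [612.3 -66.3] (0, 39)
plNR [ 611.1 -103.8] (0, 2)
plFR [ 675.1 -103.7] (64, 2)
plFL [673.4 -66.2] (64, 39)
tNL [538.1 -51.2] None
tFL [583.5 -51.1] None
tFR [583.4 -96.7] None
tNR [536.4 -96.8] None
yaw 0.6653571399058753 origin [ 610.7489254  -105.01941601]
[[-0.2 -1. ]
 [ 1.   3.3]
 [ 1.4 -0.3]
 [-2.2 -0. ]
 [ 1.1  0.9]
 [-2.   0.8]
 [ 0.4  0.6]
 [-1.3 -0.8]
 [ 2.  -0.3]
 [ 0.4 -0.8]
 [ 0.4 -1.4]
 [-0.9 -1. ]]
tub in st [[-72.1  54.7]
 [-26.7  54.2]
 [-27.2   8.6]
 [-74.2   9.1]] [-50.   31.7]
```

{"name": "move_arm", "arguments": {
  "series": [
    [-10, -1, 0, 0, 0, -10, 0.64],
    [-10, -1, 0, 0, 0, -10, 0.64],
    [-10, -1, 0, 0, 0, -10, 0.64],
    [-10, -1, 0, 0, 0, -10, 0.64],
    [-10, -1, 0, 0, 0, -10, 0.64],
    [-10, -1, 0, 0, 0, -10, 0.64],
    [-10, -1, 0, 0, 0, -10, 0.64],
    [-10, -1, 0, 0, 0, -10, 0.64],
    [-5, -1, 0, 0, 0, -9, 0.64],
    [0, 0, 0, 0, 0, 0, 0.64],
    [0, 0, 0, 0, 0, 0, 0.64]
  ]
}}

```text
time: 2.08
tool_pos: [0.5251, -0.0789, 0.2026]
ee_rot: [-2.204, 2.231, 0.003]
ft_force: [0.2, 0.4, -0.2]
width: 0.637
```

```bash
cat > st.py <<'E'
from h import *
from scipy.spatial.transform import Rotation as Ro
TH=np.radians(0.7);O=np.array([610.7,-105.0]);RS=np.array([[np.cos(TH),-np.sin(TH)],[np.sin(TH),np.cos(TH)]])
def rep():
    s=state();M=Ro.from_rotvec(s['ee_rot']).as_matrix();p=np.array(s['tool_pos'])*1000
    print('t',round(s['time'],2),'tcp',p.round(1),'st',((p[:2]-O)@RS).round(1),'jaw ang',np.degrees(np.arctan2(M[1,0],M[0,0])).round(2),'z',M[:,2].round(4),'w',round(s['width'],3),'F',np.round(s['ft_force'],2),'T',np.round(s['wrist_torque'],3))
E
python3 - <<'E'
from st import *
rep()
print(np.round(state()['joint_positions'],2))
im=snapshot('wrist')[:,:,::-1];cv2.imwrite('pics/w2.png',im)
im=snapshot('side')[:,:,::-1];cv2.imwrite('pics/s2.png',cv2.resize(im[100:340,150:450],None,fx=2.5,fy=2.5))
E
```

```text
t 2.08 tcp [525.1 -78.9 202.6] st [-85.3  27.1] jaw ang -90.69 z [ 0.0025  0.0049 -1.    ] w 0.637 F [ 0.2   0.41 -0.16] T [ 0.088  0.099 -0.018]
[-0.37 -0.03  1.87  0.01  1.31  1.22]
```

View pics/w2.png

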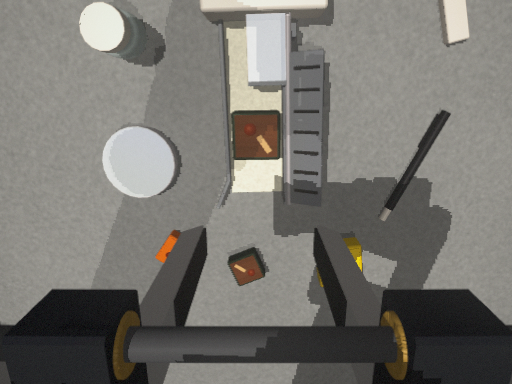

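View pics/s2.png

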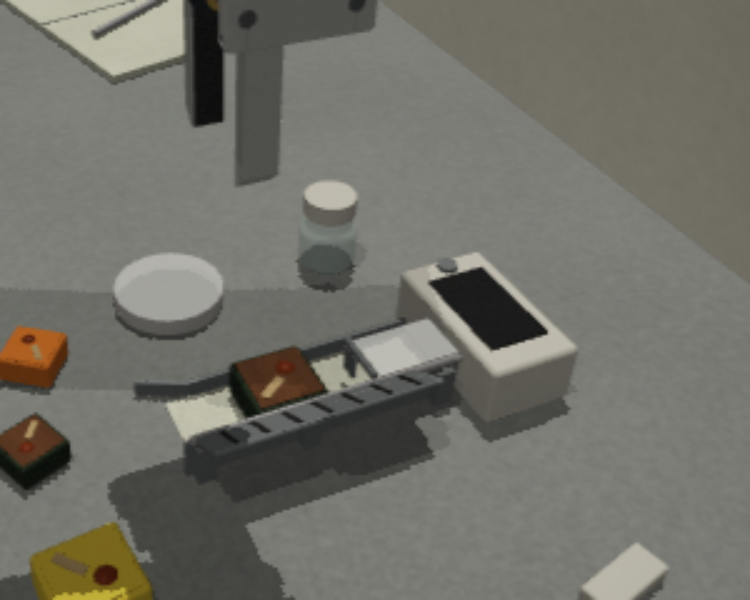

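```bash
python3 - <<'E'
from st import *
im=cv2.imread('pics/w2.png');cv2.imwrite('pics/w2c.png',cv2.resize(im[5:215,205:345],None,fx=3.8,fy=2.8,interpolation=cv2.INTER_CUBIC))
E
```

```text
(no output)
```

View pics/w2c.png

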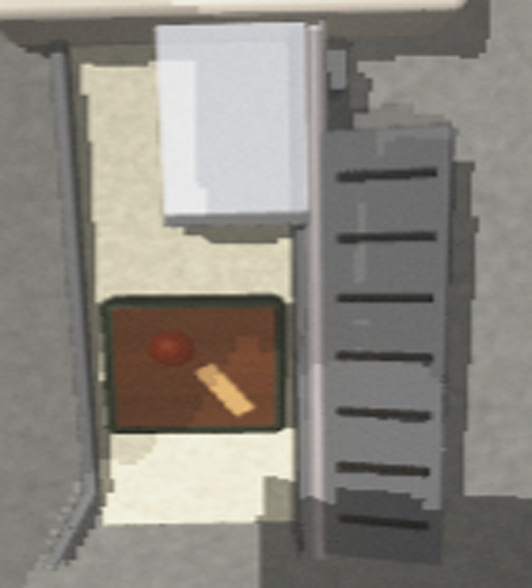

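```bash
python3 - <<'E'
from st import *
c=camera_model('wrist')
L=[('barFar',452,125,.048,(30,-31)),('barNear',441,563,.048,(-120,-31)),('railI0',93,490,.012,(-100,63)),('railI1',76,60,.012,(57,63)),('plNL',164,218,.033,(0,39)),('plNR',307,217,.033,(0,2)),('plFL',157,28,.033,(64,39)),('plFR',304,25,.033,(64,2))]
A=[];B=[]
for n,u,v,z,s in L:
    p=onz(c,u/3.8+205,v/2.8+5,z)[:2]*1000;A.append(p);B.append(s);print(n,p.round(1),(RS@s+O).round(1))
A=np.array(A);B=np.array(B,float);a=A-A.mean(0);b=B-B.mean(0)
th=np.arctan2((b[:,0]*a[:,1]-b[:,1]*a[:,0]).sum(),(a*b).sum());R=np.array([[np.cos(th),-np.sin(th)],[np.sin(th),np.cos(th)]]);t=A.mean(0)-R@B.mean(0)
print(np.degrees(th),t,(A-(B@R.T+t)).round(1).tolist())
T=np.array([onz(c,u/3.8+205,v/2.8+5,.027)[:2]*1000 for u,v in((104,300),(285,298),(283,432),(110,430))]);print(((T-t)@R).round(1))
E
```

```text
barFar [ 639.2 -137.1] [ 641.1 -135.6]
barNear [ 490.5 -139.6] [ 491.1 -137.5]
railI0 [509.8 -43.7] [509.9 -43.2]
railI1 [665.7 -45.2] [666.9 -41.3]
plNL [611.7 -67.6] [610.2 -66. ]
plNR [ 611.6 -103.9] [ 610.7 -103. ]
plFL [671.6 -67.3] [674.2 -65.2]
plFR [ 672.  -102.8] [ 674.7 -102.2]
0.44260366643052124 [ 609.78831459 -106.66027082] [[-0.8, 0.3], [0.4, -1.0], [0.5, 0.7], [-0.6, -2.0], [2.3, 0.1], [1.8, 0.8], [-1.9, -0.1], [-1.8, 1.3]]
[[-25.4  56. ]
 [-25.7   8.2]
 [-74.5   9. ]
 [-72.7  56.4]]
```

{"name": "move_arm", "arguments": {
  "series": [
    [-4, -7, -40, 0, 0, 1.3, 0.64],
    [-3, -7, -40, 0, 0, 0, 0.64],
    [0, 0, -40, 0, 0, 0, 0.64],
    [0, 0, -15, 0, 0, 0, 0.64],
    [0, 0, 0, 0, 0, 0, 0.64]
  ]
}}

```text
time: 2.8
tool_pos: [0.5202, -0.0936, 0.0663]
ee_rot: [-2.234, 2.198, -0.005]
ft_force: [-0.2, -0.4, 0.7]
width: 0.636
```

```bash
sed -i 's/0.7);O=np.array(\[610.7,-105.0\])/0.6);O=np.array([610.3,-105.8])/' st.py; python3 - <<'E'
from st import *
rep()
im=snapshot('wrist')[:,:,::-1];cv2.imwrite('pics/w3.png',im)
im=snapshot('side')[:,:,::-1];cv2.imwrite('pics/s3.png',cv2.resize(im[150:310,180:400],None,fx=3.5,fy=3.5))
E
```

```text
t 2.8 tcp [520.2 -93.6  66.3] st [-90.   13.1] jaw ang -89.07 z [ 0.0072  0.0032 -1.    ] w 0.636 F [-0.21 -0.38  0.67] T [ 0.078 -0.021  0.046]
```

View pics/w3.png

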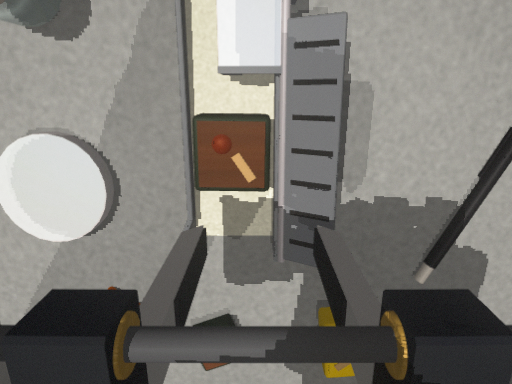

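View pics/s3.png

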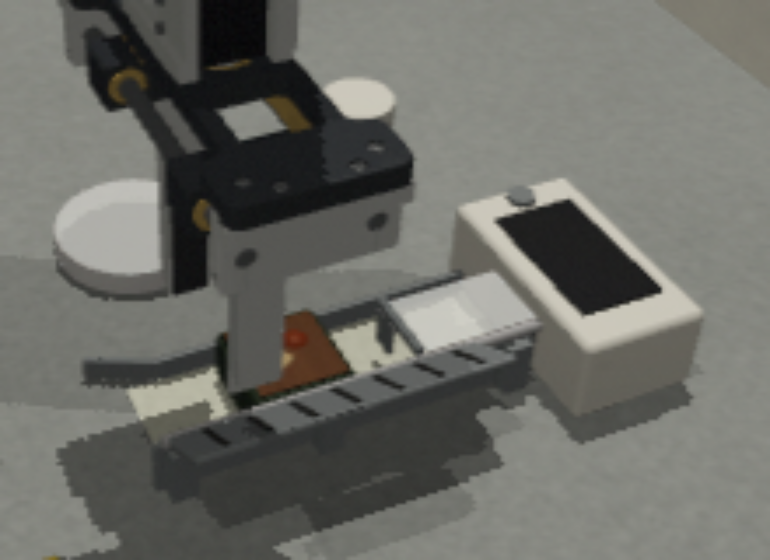

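```bash
python3 - <<'E'
from st import *
c=camera_model('wrist');s=state();M=Ro.from_rotvec(s['ee_rot']).as_matrix();p=np.array(s['tool_pos'])
for x in(-.0425,-.030,.030,.0425):
    for y in(-.008,.008):
        P=p+M@[x,y,0];print(x,y,(P*1000).round(1),((P[:2]*1000-O)@RS).round(1),proj(c,P).round(0))
for u,v in((207,230),(315,230),(186,227),(337,227)): print((onz(c,u,v,p[2])*1000).round(1))
E
```

```text
-0.0425 -0.008 [528.6 -51.5  68.1] [-81.1  55.2] [184. 224.]
-0.0425 0.008 [512.6 -51.7  67.9] [-97.1  55.1] [186. 250.]
-0.03 -0.008 [528.8 -64.   68. ] [-81.   42.7] [207. 224.]
-0.03 0.008 [512.8 -64.2  67.9] [-97.   42.6] [208. 250.]
0.03 -0.008 [ 529.8 -123.9   67.9] [-80.7 -17.3] [315. 224.]
0.03 0.008 [ 513.8 -124.2   67.8] [-96.7 -17.4] [313. 250.]
0.0425 -0.008 [ 530.  -136.4   67.9] [-80.6 -29.8] [337. 224.]
0.0425 0.008 [ 514.  -136.7   67.7] [-96.6 -29.9] [335. 250.]
[525.3 -63.9  67.9]
[ 526.2 -124.3   67.9]
[526.9 -52.2  67.9]
[ 528.2 -136.5   67.9]
```

{"name": "move_arm", "arguments": {
  "series": [
    [-1, 1, -15, 0, 0, 0, 0.64],
    [0, 0, -10, 0, 0, 0, 0.64],
    [0, 0, -8, 0, 0, 0, 0.64],
    [0, 0, -6, 0, 0, 0, 0.64],
    [0, 0, -4, 0, 0, 0, 0.64],
    [0, 0, 0, 0, 0, 0, 0.64]
  ]
}}

```text
time: 3.65
tool_pos: [0.5236, -0.0946, 0.0267]
ee_rot: [-2.233, 2.195, -0.021]
ft_force: [-2.3, 0.9, 3.7]
width: 0.64
```

```bash
python3 - <<'E'
from st import *
rep()
im=snapshot('wrist')[:,:,::-1];cv2.imwrite('pics/w4.png',im)
im=snapshot('side')[:,:,::-1];cv2.imwrite('pics/s4.png',cv2.resize(im[150:310,180:400],None,fx=3.5,fy=3.5))
E
```

```text
t 3.65 tcp [523.6 -94.6  26.7] st [-86.6  12.1] jaw ang -89.03 z [ 0.017  -0.0019 -0.9999] w 0.64 F [-2.32  0.89  3.67] T [-0.073  0.388 -0.07 ]
```

View pics/w4.png

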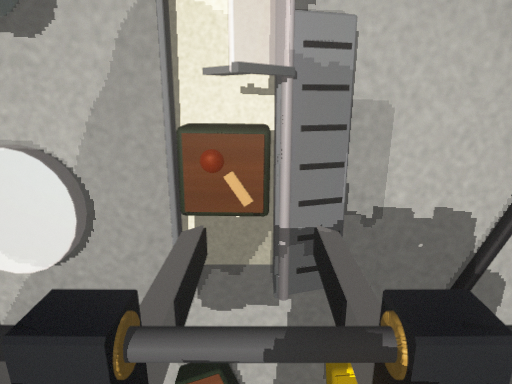

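View pics/s4.png

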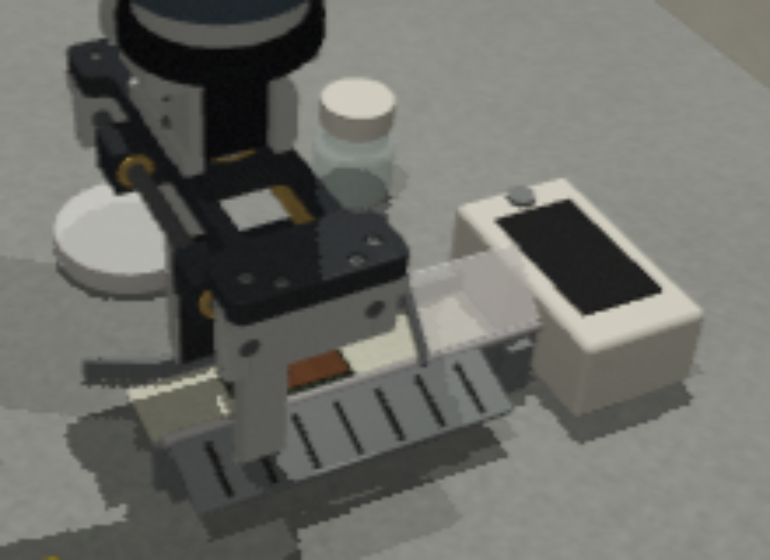

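The flap is about half open, at roughly 0.8 rad. The tool has drifted about 3 mm forward and tilted 1°, so I'll correct that while pressing deeper.

{"name": "move_arm", "arguments": {
  "series": [
    [-2, 1, -4, 0, 0.6, 0, 0.64],
    [-2, 1, -4, 0, 0.5, 0, 0.64],
    [-1, 1, -2, 0, 0.3, 0, 0.64],
    [0, 0, 0, 0, 0, 0, 0.64]
  ]
}}

```text
time: 4.25
tool_pos: [0.5233, -0.0933, 0.0205]
ee_rot: [2.239, -2.2, 0.01]
ft_force: [-3.2, -0.7, 6.5]
width: 0.636
```

```bash
python3 - <<'E'
from st import *
rep()
im=snapshot('wrist')[:,:,::-1];cv2.imwrite('pics/w5.png',im)
im=snapshot('side')[:,:,::-1];cv2.imwrite('pics/s5.png',cv2.resize(im[150:310,180:400],None,fx=3.5,fy=3.5))
E
```

```text
t 4.25 tcp [523.3 -93.3  20.5] st [-86.8  13.4] jaw ang -88.99 z [ 0.0028 -0.0065 -1.    ] w 0.636 F [-3.2  -0.67  6.48] T [-0.322  0.731 -0.117]
```

View pics/w5.png

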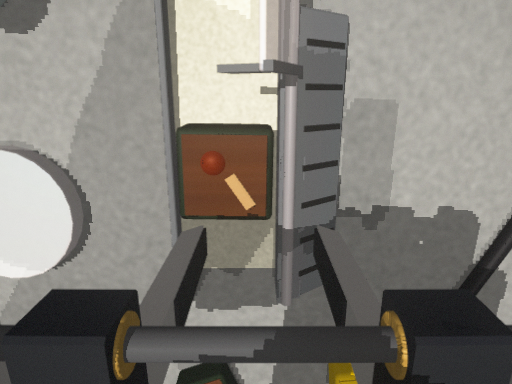

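View pics/s5.png

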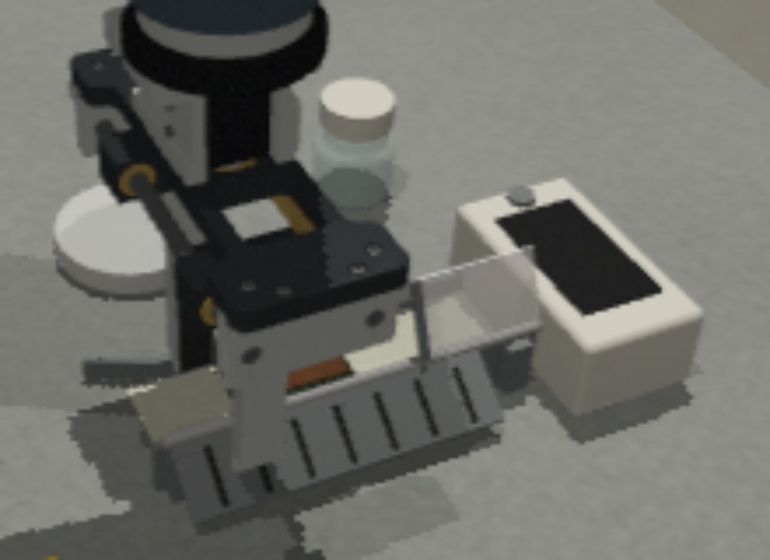

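The flap is at roughly 1.1 rad with the tongue well above the tub, which hasn't moved. I'll start pushing.

{"name": "move_arm", "arguments": {
  "series": [
    [7, 0, -1, 0, 0, 0, 0.64],
    [7, 0, -1, 0, 0, 0, 0.64],
    [7, 0, -1, 0, 0, 0, 0.64],
    [7, 0, -1, 0, 0, 0, 0.64],
    [0, 0, 0, 0, 0, 0, 0.64]
  ]
}}

```text
time: 4.97
tool_pos: [0.5504, -0.0949, 0.0159]
ee_rot: [2.236, -2.194, 0.006]
ft_force: [-1.7, -2.2, 3.8]
width: 0.634
```

```bash
python3 - <<'E'
from st import *
rep()
im=snapshot('wrist')[:,:,::-1];cv2.imwrite('pics/w6.png',im)
E
```

```text
t 4.97 tcp [550.4 -94.9  15.9] st [-59.8  11.5] jaw ang -88.93 z [-0.0036 -0.009  -1.    ] w 0.634 F [-1.69 -2.2   3.8 ] T [-0.471  0.234 -0.031]
```

View pics/w6.png

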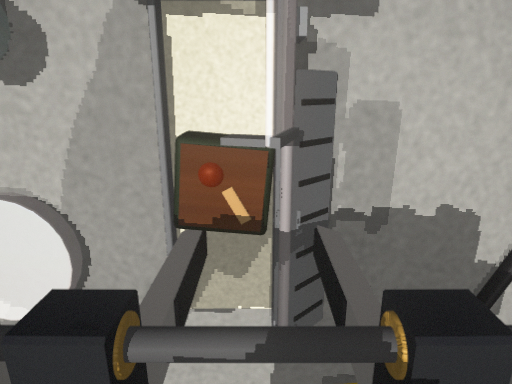

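{"name": "move_arm", "arguments": {
  "series": [
    [7, 1, 0, 0, 0, 0, 0.64],
    [7, 1, 0, 0, 0, 0, 0.64],
    [7, 1, 0, 0, 0, 0, 0.64],
    [7, 0.5, 0, 0, 0, 0, 0.64],
    [0, 0, 0, 0, 0, 0, 0.64]
  ]
}}

```text
time: 5.65
tool_pos: [0.5753, -0.0924, 0.0147]
ee_rot: [2.231, -2.188, -0.002]
ft_force: [-0.3, -3.3, 3.7]
width: 0.64
```

```bash
python3 - <<'E'
from st import *
rep()
im=snapshot('wrist')[:,:,::-1];cv2.imwrite('pics/w7.png',im)
E
```

```text
t 5.65 tcp [575.3 -92.4  14.7] st [-34.8  13.8] jaw ang -88.87 z [-0.0126 -0.0108 -0.9999] w 0.64 F [-0.3  -3.32  3.66] T [-0.621  0.105  0.008]
```

View pics/w7.png

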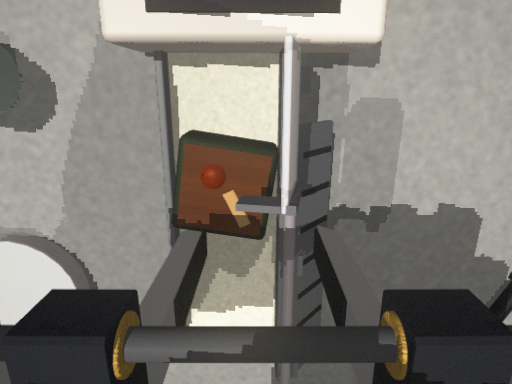

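{"name": "move_arm", "arguments": {
  "series": [
    [7, 0, 1, 0, 0.3, 0, 0.64],
    [7, 0, 1, 0, 0.3, 0, 0.64],
    [7, 0.5, 1, 0, 0, 0, 0.64],
    [7, 0.5, 0, 0, 0, 0, 0.64],
    [0, 0, 0, 0, 0, 0, 0.64]
  ]
}}

```text
time: 6.32
tool_pos: [0.5995, -0.092, 0.0161]
ee_rot: [2.22, -2.178, -0.025]
ft_force: [-0.7, -3.0, 2.5]
width: 0.642
```

```bash
python3 - <<'E'
from st import *
rep()
im=snapshot('wrist')[:,:,::-1];cv2.imwrite('pics/w8.png',im)
im=snapshot('side')[:,:,::-1];cv2.imwrite('pics/s8.png',cv2.resize(im[150:310,180:400],None,fx=3.5,fy=3.5))
E
```

```text
t 6.33 tcp [599.5 -92.   16.1] st [-10.7  13.9] jaw ang -88.88 z [-0.0333 -0.0113 -0.9994] w 0.642 F [-0.73 -3.04  2.53] T [-0.758 -0.021  0.063]
```

View pics/w8.png

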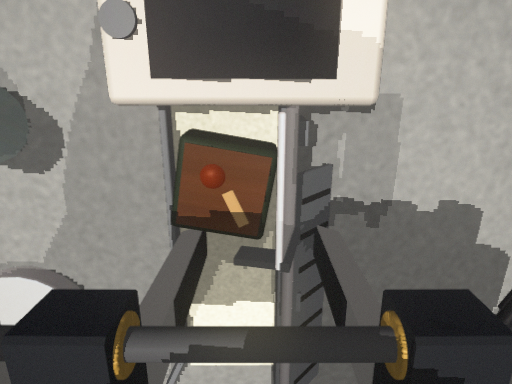

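View pics/s8.png

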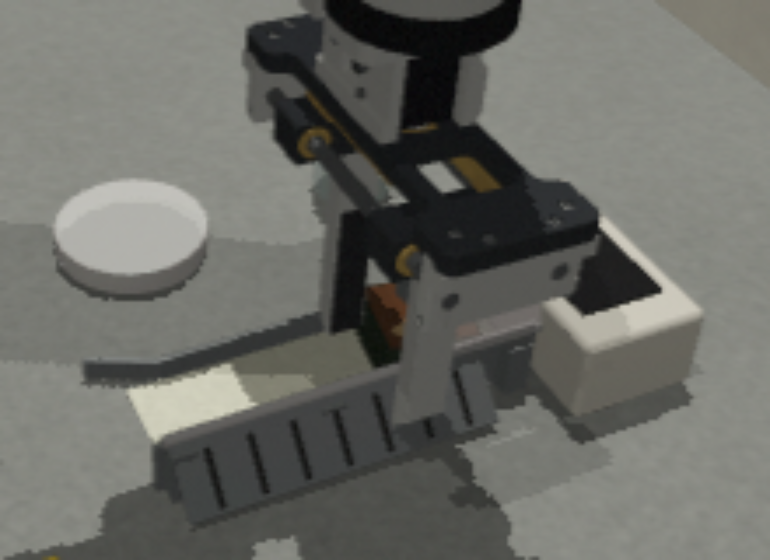

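{"name": "move_arm", "arguments": {
  "series": [
    [6, 0.5, 0.5, 0, -1, 0, 0.64],
    [6, 0.5, 0.5, 0, -1, 0, 0.64],
    [4, 0, 0, 0, -0.5, 0, 0.64],
    [0, 0, 0, 0, 0, 0, 0.64]
  ]
}}

```text
time: 6.92
tool_pos: [0.6115, -0.0912, 0.016]
ee_rot: [2.238, -2.196, 0.016]
ft_force: [-0.7, -3.7, 3.1]
width: 0.637
```

```bash
python3 - <<'E'
from st import *
rep()
im=snapshot('wrist')[:,:,::-1];cv2.imwrite('pics/w9.png',im)
E
```

```text
t 6.92 tcp [611.5 -91.2  16. ] st [ 1.3 14.6] jaw ang -88.92 z [ 0.0031 -0.011  -0.9999] w 0.637 F [-0.71 -3.68  3.11] T [-0.807  0.119  0.009]
```

View pics/w9.png

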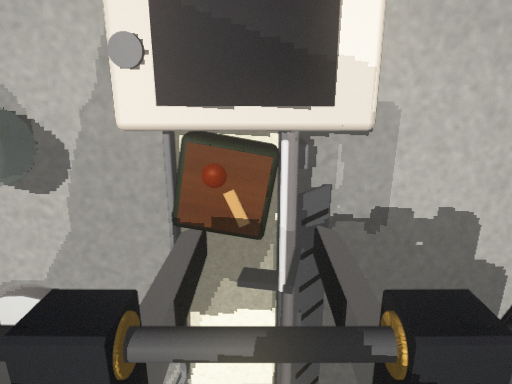

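```bash
python3 - <<'E'
from st import *
c=camera_model('wrist')
T=np.array([onz(c,u,v,.027)[:2]*1000 for u,v in((184,140),(276,152),(264,238),(174,224))]);t=((T-O)@RS);print(t.round(1),t.mean(0))
for u,v in((120,128),(375,128)):print(((onz(c,u,v,.045)[:2]*1000-O)@RS).round(1))
E
```

```text
[[57.4 52.5]
 [51.7  7.6]
 [ 5.8 13. ]
 [13.6 60.1]] [32.14285627 33.30405433]
[64.9 76.1]
[ 65.6 -34.1]
```

{"name": "move_arm", "arguments": {
  "series": [
    [4, 0, 0, 0, 0, 0, 0.64],
    [3, 0, 0, 0, 0, 0, 0.64],
    [0, 0, 0, 0, 0, 0, 0.64]
  ]
}}

```text
time: 7.35
tool_pos: [0.6145, -0.0909, 0.0154]
ee_rot: [2.235, -2.19, 0.002]
ft_force: [-0.5, -3.9, 4.3]
width: 0.636
```

```bash
python3 - <<'E'
from st import *
rep()
im=snapshot('wrist')[:,:,::-1];cv2.imwrite('pics/w10.png',im)
E
```

```text
t 7.35 tcp [614.5 -90.9  15.4] st [ 4.4 14.9] jaw ang -88.84 z [-0.0076 -0.0099 -0.9999] w 0.636 F [-0.46 -3.88  4.29] T [-0.785  0.158  0.067]
```

View pics/w10.png

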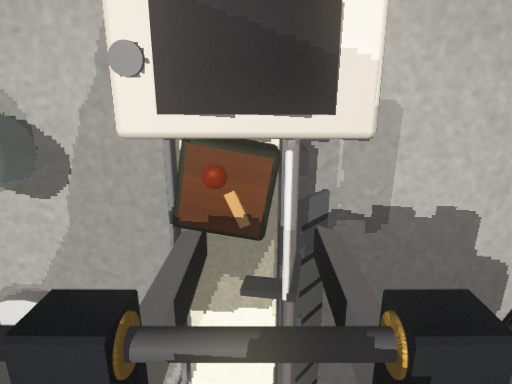

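{"name": "move_arm", "arguments": {
  "series": [
    [3, 0, 0, 0, 0, 0, 0.64],
    [3, 0, 0, 0, 0, 0, 0.64],
    [0, 0, 0, 0, 0, 0, 0.64]
  ]
}}

```text
time: 7.78
tool_pos: [0.6146, -0.0904, 0.0148]
ee_rot: [2.23, -2.18, -0.018]
ft_force: [0.4, -3.8, 4.3]
width: 0.641
```

```bash
python3 - <<'E'
from st import *
rep()
im=snapshot('wrist')[:,:,::-1];cv2.imwrite('pics/w11.png',im)
cv2.imwrite('pics/w11c.png',cv2.resize(im[90:310,150:350],None,fx=2.7,fy=2.7))
E
```

```text
t 7.78 tcp [614.6 -90.4  14.8] st [ 4.5 15.4] jaw ang -88.68 z [-0.0239 -0.0084 -0.9997] w 0.641 F [ 0.36 -3.84  4.29] T [-0.894  0.097  0.178]
```

View pics/w11c.png

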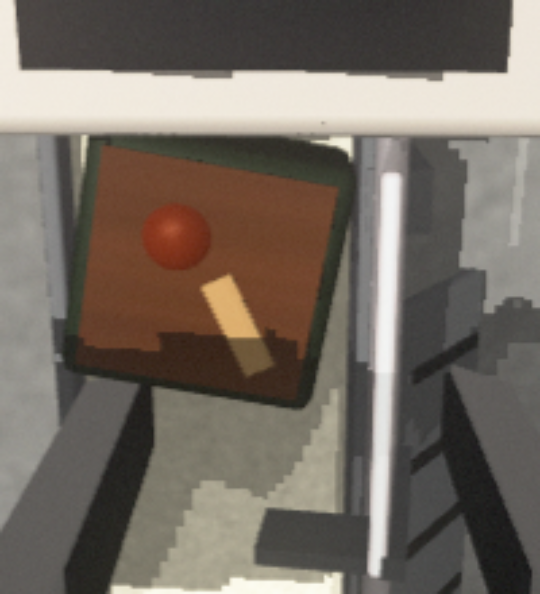

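```bash
python3 - <<'E'
from st import *
c=camera_model('wrist')
T=np.array([onz(c,u/2.7+150,v/2.7+90,.027)[:2]*1000 for u,v in((92,143),(347,180),(305,405),(66,365))]);t=((T-O)@RS);print(t.round(1),t.mean(0))
for u,v in((20,134),(500,136)):print(((onz(c,u/2.7+150,v/2.7+90,.045)[:2]*1000-O)@RS).round(1))
E
```

```text
[[59.7 53. ]
 [53.5  7.5]
 [ 8.8 14.4]
 [16.9 60.3]] [34.72428606 33.81533739]
[64.2 60.5]
[ 64.7 -15.5]
```

{"name": "move_arm", "arguments": {
  "series": [
    [-7, 0, 0, 0, -0.5, 0, 0.64],
    [-7, 0, 0, 0, -0.5, 0, 0.64],
    [-7, 0, 0, 0, 0, 0, 0.64],
    [-7, 0, 0, 0, 0, 0, 0.64],
    [0, 0, 0, 0, 0, 0, 0.64]
  ]
}}

```text
time: 8.45
tool_pos: [0.5969, -0.0928, 0.0209]
ee_rot: [-2.241, 2.192, -0.043]
ft_force: [-2.7, -4.0, 2.5]
width: 0.64
```

```bash
python3 - <<'E'
from st import *
rep()
im=snapshot('wrist')[:,:,::-1];cv2.imwrite('pics/w12.png',im)
E
```

```text
t 8.45 tcp [596.9 -92.8  20.9] st [-13.3  13.1] jaw ang -88.75 z [ 0.024  -0.0147 -0.9996] w 0.64 F [-2.66 -4.02  2.54] T [-0.898  0.755 -0.128]
```

View pics/w12.png

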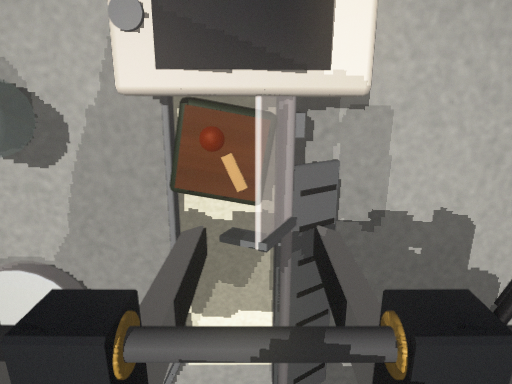

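{"name": "move_arm", "arguments": {
  "series": [
    [-6, 0, 0, 0, 0.7, 0, 0.64],
    [-6, 0, 0, 0, 0.7, 0, 0.64],
    [-2, 0, 4, 0, 0, 0, 0.64],
    [-2, 0, 5, 0, 0, 0, 0.64],
    [0, 0, 5, 0, 0, 0, 0.64],
    [0, 0, 6, 0, 0, 0, 0.64],
    [0, 0, 8, 0, 0, 0, 0.64],
    [0, 0, 12, 0, 0, 0, 0.64],
    [0, 0, 20, 0, 0, 0, 0.64],
    [0, 0, 25, 0, 0, 0, 0.64],
    [0, 0, 25, 0, 0, 0, 0.64],
    [0, 0, 0, 0, 0, 0, 0.64]
  ]
}}

```text
time: 10.0
tool_pos: [0.5763, -0.0889, 0.1336]
ee_rot: [2.236, -2.19, -0.003]
ft_force: [0.5, 0.2, -0.3]
width: 0.642
```

```bash
python3 - <<'E'
from st import *
rep()
im=snapshot('wrist')[:,:,::-1];cv2.imwrite('pics/w13.png',im)
im=snapshot('side')[:,:,::-1];cv2.imwrite('pics/s13.png',cv2.resize(im[150:310,180:400],None,fx=3.5,fy=3.5))
E
```

```text
t 10.0 tcp [576.3 -88.9 133.6] st [-33.8  17.2] jaw ang -88.79 z [-0.0098 -0.0071 -0.9999] w 0.642 F [ 0.5   0.16 -0.35] T [0.065 0.077 0.048]
```

View pics/w13.png

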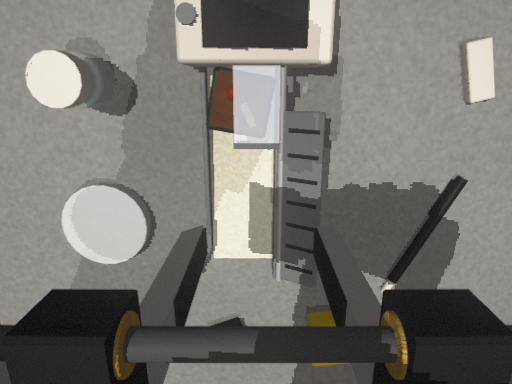

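View pics/s13.png

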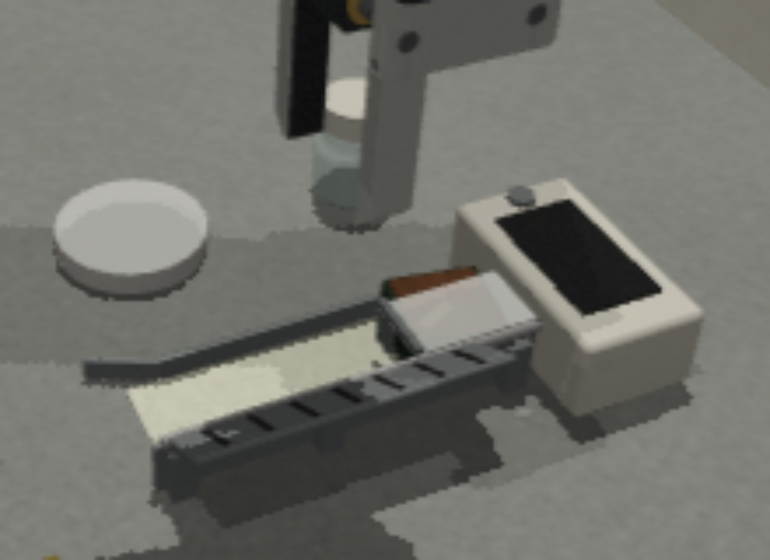

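```bash
python3 - <<'E'
from st import *
im=cv2.imread('pics/w13.png');cv2.imwrite('pics/w13c.png',cv2.resize(im[50:170,190:340],None,fx=5,fy=5,interpolation=cv2.INTER_CUBIC))
a=cv2.imread('pics/s3.png');b=cv2.imread('pics/s13.png');cv2.imwrite('pics/cmp.png',np.hstack([a[230:400,340:570],b[230:400,340:570]]).repeat(1,0))
c=camera_model('wrist')
for n,s,z in(('plNL',(0,39),.033),('plNR',(0,2),.033),('barFar',(30,-31),.048),('home',(39,34.5),.027)):
    p=RS@s+O;print(n,((proj(c,[p[0]/1e3,p[1]/1e3,z])-[190,50])*5).round(0))
E
```

```text
plNL [220. 476.]
plNR [451. 478.]
barFar [686. 295.]
home [248. 223.]
```

View pics/w13c.png

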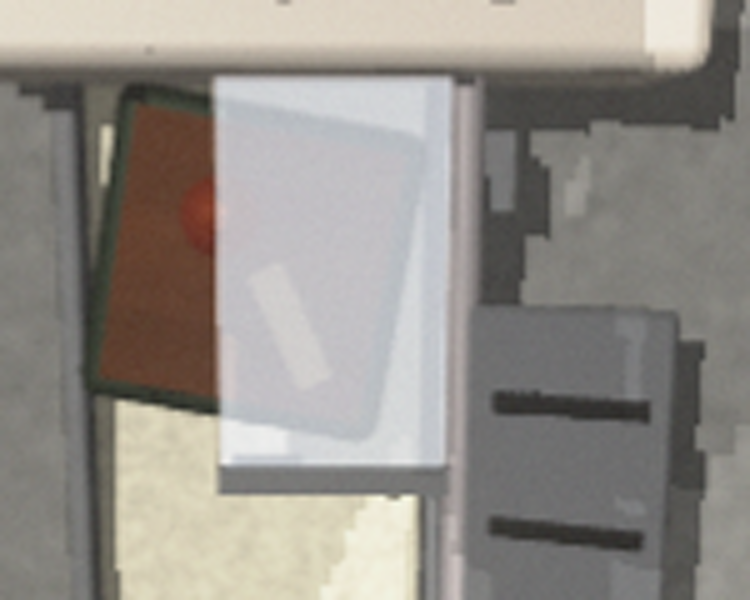

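View pics/cmp.png

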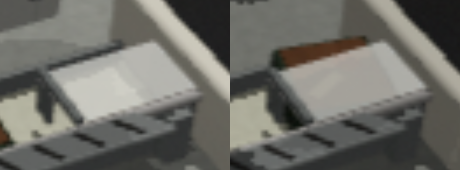

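```bash
python3 - <<'E'
from st import *
c=camera_model('wrist')
T=np.array([onz(c,u/5+190,v/5+50,.027)[:2]*1000 for u,v in((123,88),(424,138),(370,440),(90,387))]);t=((T-O)@RS);print(t.round(1),t.mean(0))
rep();close_job()
E
```

```text
[[59.  53.7]
 [52.   7.2]
 [ 5.  14.9]
 [13.2 60.3]] [32.30126434 34.01714499]
t 10.1 tcp [574.7 -88.4 130.8] st [-35.5  17.8] jaw ang -88.78 z [-0.0143 -0.0055 -0.9999] w 0.639 F [ 0.26 -0.21 -0.08] T [ 0.028  0.088 -0.006]
the job is handed in; nothing more can be done
```

The tub is in the bay behind the tongue, the flap has sprung shut, and I handed the job in at about 10.1 s. No verdict is reported.

I pressed the bar with the right fingertip until the flap stood at about 1.1–1.3 rad, estimated from the images and tip height. I pushed the tub along the lane with the left fingertip until its leading corner stopped against the lamp housing. Then I backed off along the lane and lifted clear.

**Last checks**
- **Flap:** it looked shut, and the plate outline matched the picture from before pressing.
- **Robot:** the measured force was about 0 N, with the fingertips roughly 130 mm above the bench.
- **Bystanders:** the jar, dish, eraser and pen looked unmoved. I judged this by eye and did not measure it.
- **Tub position:** two image measurements disagree. Before I backed off, its centre came out at about x 34.7, y 33.8 mm. The last one, partly through the clear plate, gave x 32.3, y 34.0 mm. If the leading corner really touches the housing, geometry gives about x 35.5.
- **Margin:** all three x values are above the 30 mm limit, but the lowest clears it by only about 2 mm, which is about the calibration error. I took that last measurement in the same script as the hand-in, so I did not act on it.
- **Tub turn:** it stands turned about 8–10° clockwise between the lane walls, because the push was off-centre. It is therefore not flush against the housing.

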